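# Lock the stone tray into its dock with the barrel bolt

### The arm

A 7-joint arm with a two-finger parallel gripper is mounted at the origin on the work surface. World frame = base frame: x ahead of the robot, y to its left, z up, the work surface at z = 0. Lengths are in mm, angles in rad, forces in N, time in s.
With the tool pointing down it reaches from about 425 to 875 mm from the base axis. Payload 9.9 kg.
Tool frame: the origin (TCP) lies at the very end of the fingers, on their centre line; the grasp point (between the pads) lies 19 mm behind it (hold_point_z is the distance from the TCP to the grasp point, in mm); z points along the fingers, y is the line along which they close (so a half turn about z gives the same grasp; the last joint's range is limited). The gripper opens to 85 mm and grips with 20 to 120 N. Pads are 22 mm wide; open, the fingers measure 114 mm over their backs; the gripper's body (76 mm by 85 mm) begins 54 mm behind the grasp point. The pads swing forward as they close: fully open they stand 13 mm farther back than shut.
Start: joints at [-1.305, 0.576, 0.025, 1.437, -0.015, 1.129, -0.057], TCP at [231.322, 634.129, 231.289] pointing down, gripper open.
Joint ranges: [-2.76, 2.76], [-0.34, 2.15], [-1.52, 1.57], [0.19, 2.46], [-1.09, 4.23], [0.17, 1.99], [-2.82, 2.82]. Speed limits (rad/s): [2.22, 2.22, 3.01, 3.01, 3.14, 3.14, 3.14].

### API

Orientations are given as a unit quaternion [x, y, z, w].
In Python, from cell import * gives the robot as it stands.
- The arm moves only by the tool jog_arm, never from a script. Its argument "targets" is a list of rows, each an object of numbers: "tx", "ty", "tz": the shift along the tool's x, y, z in mm; "spin": the turn about the tool's z in degrees. In form: [{"tx": .., "ty": .., "tz": .., "spin": ..}, ...]. A call has 1 to 5 rows; each row is the pose to reach, as a shift and turn from the pose commanded when the call began, along the tool's axes at that moment; what a row does not reach only later rows make up. A row lasts 1/10 s, in which the tool goes at most 50 mm and 8.59 degrees, less where a joint would pass 70% of its speed; a pose out of reach is approached as far as the arm can. A call with a gripper value outside its range is refused whole. "jaw" is the opening, from 0 (shut) to 1 (fully open), set as the call begins (left out, the last holds). The fingers move at their own pace and stop on an object; the grip force is fixed at half the most. Time passes only in rows, so rows that repeat a pose let the fingers close. It gives the time, the measured TCP pose, the force, the opening and the grip force at its end, in the units of the state.
- sense(): the state, without advancing time (a new reading comes with each control period).
- grab_frame(name): name is "scene" or "top" or "wrist"; returns a dict with "pixels" (400x640x3 uint8, red, green, blue), "range_z" (400x640 float32, mm along the optical axis (not along the pixel's ray), 0 where there is no reading), "intrinsics" (3x3 intrinsics, pixels), "R" (3x3) and "t" (3): a world point X has camera coordinates R X + t. Camera axes: x right, y down, z forward; pixel columns grow to the right and rows downward; lengths in mm; the calibration is good to about 2 mm. The wrist camera is an equidistant fisheye: a pixel r from the principal point sees the ray r / f radians off the axis. A picture is of the moment at which its call begins.
- close_job(): hands the job in; it is judged then, once.
Trained networks look in a picture, given as the dict that the camera call returned (one of the last four; its "shot" number tells which), for a name from the list of things; names that differ only in an ending like _2 or _b are one class to them, and where a whole thing is asked for, a point or a joint stands for the part that bears it (a point fixed in the world has none). Each returns a list of dicts, best first, with "confidence" (0 to 1); they miss things now and then, are a little off and sometimes report something else, mostly with a low value. They report only what shows in the picture. A call takes as long as a camera call.
- spot_in(picture, label): "at" ([column, row] in pixels, amid what is visible of it).
- masks_of(picture, label): "pixels" (400x640 bool, what is visible of it) and "at" ([column, row] in pixels, amid what is visible of it).
- landmark_of(picture, label): "at" ([column, row] in pixels: a listed point, or the origin of a listed thing).
The state is a dict: "t": time; "joint_pos": joint angles; "qvel": joint speeds; "effort": joint torques, N m; "ee_pos": TCP position; "orientation": TCP orientation; "ft_force": force on the tool from outside, world axes, zero at the start; "wrist_torque": the same for the moment, N m; "width": finger opening in mm; "grip_force": force on a finger pad.
Only numpy, scipy, OpenCV 4.12 (cv2) and the standard library are available. Lean on these libraries where they do the work, as an engineer would, in place of code of your own. Each camera call takes 0.05 s, during which the arm holds its last target. There are 200 camera calls.

### The job

Push the white stone tray gently along its dock, away from you, until it is fully home against the red rear stops; then slide the brass bolt across into the tray's keeper until its tip bottoms firmly on the packing hidden inside and stays snug against it. Press nothing harder than about 15 N, keep the stones in the tray, leave everything else on the bench alone, and let go.

Things in the scene. Friction and masses are not known exactly. Their poses are not given: they have to be found in the camera images.
- dock: Rigid blue base plate on the bench, 8 mm thick, x -150 to +100, y -100 to +210 mm. Origin: on the bench, below the centre of a seated tray. x is the way the tray slides home (away from the robot, yaw within 0.35 rad), y left, z up. Aluminium rails (12 wide, tops 20 above the bench) flank the tray, inner faces at y +-55.75. All parts of the dock are rigid.
- stops (a point): Midway between the dock's two rigid red rear stops, on their near faces (dock x = +65 mm, tops 32 mm above the bench). The tray is home when its far wall stands hard on them.
- straps (a point): Midway between two steel straps on the dock's left side that carry the brass bolt (dock x = 0, y = 140; each strap 41 mm long in x, 12 in y, at y 93 to 105 and 175 to 187, tops 45 mm above the bench).
- tray: Loose white open tray 130 (x) x 110 (y) x 36 mm high, walls 4 mm, 0.2 to 0.3 kg empty, on the dock plate between the rails with 0.75 mm play each side. Origin: centre of its underside, 8 mm above the bench; axes as the dock's. Starts 30 to 60 mm short of home; home puts its origin at dock x = 0. It takes 2 to 6 N to slide it.
- tab (a point): On the tray's upright orange push tab at its near end: a plate 10 mm thick (x), 70 wide (y), its top 70 mm above the bench. The point is at mid thickness and mid width, 58 mm above the bench, 70 mm to the robot's side of the tray's centre.
- keeper_mouth (a point): Centre of the mouth of the dark steel keeper on the tray's left wall (tray x = 0, y = 79 mm, 33 mm above the bench; axes as the tray's). The keeper is a covered pocket 39 wide (x), 24 to 48 mm above the bench, its opening 15 mm wide in x, running in -y. Its floor is a hard packing piece set anew each time 14 to 24 mm inside the mouth; it is hidden under the cover and can only be felt.
- bolt_tip (a point): Centre of the flat end face of the brass bolt (12 x 12 mm bar, 135 mm long, axis 33 mm above the bench at dock x = 0). It moves along the dock's -y. It fits the keeper's gap with 1.5 mm each side, so it enters only when the tray is fully home; otherwise it strikes the keeper or misses it.
- bolt_knob (a point): On the bolt's upright black round knob, 69 mm above the bench: 18 mm diameter, from 53 to 85 mm above the bench, on a 10 mm neck; 65 mm behind the tip (dock +y). Push it towards dock -y, or pinch it.
- bolt (a joint): Slide of the bolt in m, growing towards the keeper; 0 = drawn back (tip at dock y = 91 mm). Starts at 0 to 8 mm; the tip is at the keeper's mouth at about 0.012 and meets the hidden packing somewhere from 0.025 to 0.037. There it first shifts the tray up to 1.5 mm to the far rail, then stops hard. Drags with about 3.5 N of friction; no spring, stays where left.
- stone0: Grey cut stone 42 x 26 x 18 mm, 25 g, loose in the tray. Origin: centre of its underside.
- stone1: Brownish cut stone 36 x 30 x 16 mm, 25 g, loose in the tray. Origin: centre of its underside.
- stone2: Dark cut stone 30 x 24 x 20 mm, 25 g, loose in the tray. Origin: centre of its underside.
- screwdriver: Orange-handled screwdriver lying on the bench to the left; leave alone.
- brush: Cleaning brush lying on the bench to the right; leave alone.
- coolant: Closed blue bottle 66 mm across, 170 mm tall, standing far right; leave alone.
- disc: Reddish abrasive ring 110 mm across, 12 mm thick, lying far left; leave alone.
- cup: Grey cup 72 mm across, 85 mm tall, standing on the left; leave alone.

How it is judged (in metres and radians):
On the way, in this order (a step that is already met when the one before it is completed fails the run):
1. the tray is fully home against the rear stops while the bolt is still outside the keeper (x of tray in the frame of dock above -0.0015 m and angle between tray's own z axis and vertical below 0.03 rad and y of bolt_tip in the frame of tray above 0.079 m), for 0.2 s.
2. the bolt's tip is in the keeper and bottomed on its packing, pressing on the tray with more than 2 N (x of tray in the frame of dock above -0.0015 m and angle between tray's own z axis and vertical below 0.03 rad and y of bolt_tip in the frame of tray below 0.0665 m and x of bolt_tip in the frame of tray between -0.004 and 0.004 m and contact force between bolt and tray above 2 N), for 0.2 s.
At the end, for the whole second after the job is handed in: The tray is within 1.5 mm of its rear stops and level, the bolt's tip is at least 12.5 mm inside the keeper and still bears on its packing with more than 1 N (the bolt's friction keeps it there), the stones are in the tray, all at rest and let go (x of tray in the frame of dock above -0.0015 m and angle between tray's own z axis and vertical below 0.03 rad and y of bolt_tip in the frame of tray below 0.0665 m and x of bolt_tip in the frame of tray between -0.004 and 0.004 m and horizontal distance between each of stone0, stone1, stone2 and tray below 0.085 m and z of each of stone0, stone1, stone2 in the frame of tray below 0.03 m and contact force between bolt and tray above 1 N and linear speed of tray below 0.01 m/s and velocity of joint bolt below 0.01 m/s); the robot touches nothing.
It fails at once if the bolt presses on the tray with more than 20 N (contact force between bolt and tray above 20 N).
It fails at once if the tray, before the bolt touches it, loads the dock with more than 28 N (its own weight of up to 4 N included) (contact force between tray and dock above 28 N and contact force between bolt and tray below 1 N).
It fails at once if the tray is lifted or tipped (angle between tray's own z axis and vertical above 0.12 rad or z of tray in the frame of dock above 0.016 m).
It fails at once if a stone leaves the tray (not (horizontal distance between stone0 and tray below 0.085 m) or not (z of stone0 in the frame of tray below 0.03 m) or not (horizontal distance between stone1 and tray below 0.085 m) or not (z of stone1 in the frame of tray below 0.03 m) or not (horizontal distance between stone2 and tray below 0.085 m) or not (z of stone2 in the frame of tray below 0.03 m)).
It fails at once if another thing on the bench is moved by more than 15 mm (distance of any of screwdriver, brush, coolant, disc, cup from where it was at the start of the episode above 0.015 m).
It also fails if it takes over 61 s, if anything falls off the work surface, if the arm or the gripper's body presses on something with over 40 N, if the wrist force passes 120 N, or if a joint passes its speed limit or range.

## Working session

There is one attempt and no reset: what is moved stays moved. The work goes in short steps, Python scripts to look and compute and a tool call to move; the robot and the scene stay as the last step left them, time stands still between calls to the robot, and variables do not carry over. Pictures are saved under pics/ and viewed, at most 10 in all, crops included, and the job is handed in when it is done.

Besides the shell and the picture viewer there is one more tool, called after "Request:" as name([rows], argument=value, ...), one row to a line, values as JSON. jog_arm: Moves the arm, as the interface text tells. Its arguments: {"type":"object","properties":{"targets":{"type":"array"},"jaw":{"type":"number"}},"required":["targets"]}

```bash
mkdir -p pics; cat > h.py <<'E'
from cell import *
import numpy as np, cv2
def px2w(p,uv,z=None,win=1):
    K,R,t=map(np.array,(p["intrinsics"],p["R"],p["t"]))
    u,v=uv; r=np.linalg.inv(K)@np.array([u,v,1.]); c=-R.T@t; d=R.T@r
    if z is None:
        a=p["range_z"][int(v)-win:int(v)+win+1,int(u)-win:int(u)+win+1]; a=a[a>0]
        return c+d*np.median(a)
    return c+d*(z-c[2])/d[2]
def save(p,n): cv2.imwrite("pics/"+n,cv2.cvtColor(p["pixels"],cv2.COLOR_RGB2BGR))
E
python3 - <<'E'
from h import *
np.set_printoptions(precision=1,suppress=True)
s=sense();print(s)
H=dict(stops=32,straps=None,tab=58,keeper_mouth=33,bolt_tip=33,bolt_knob=69,tray=8,dock=0)
for n in ("scene","top"):
    p=grab_frame(n);save(p,n+"0.png");print(n,-np.array(p["R"]).T@p["t"])
    for k,z in H.items():
        for d in landmark_of(p,k)[:2]:
            print(k,d["at"],round(d["confidence"],2), px2w(p,d["at"],z if z is not None else 33), px2w(p,d["at"]))
E
```

```text
{'t': 0.0, 'joint_pos': array([-1.3,  0.6,  0. ,  1.4, -0. ,  1.1, -0.1]), 'qvel': array([-0.,  0.,  0., -0., -0.,  0., -0.]), 'effort': array([ -0. , -76.6,   2.3, -28.6,   0. ,   0. ,  -0. ]), 'ee_pos': array([231.2, 633.7, 230.4]), 'orientation': array([ 0.2,  1. , -0. , -0. ]), 'ft_force': array([0.6, 0.6, 0.6]), 'wrist_torque': array([ 0. ,  0.1, -0. ]), 'grip_force': 0.0, 'width': 85.54953481451409}
scene [1178.2 -488.2 1058.3]
stops [309.5, 286.0] 0.79 [ 707.3 -155.4   32. ] [ 696.1 -147.5    7.6]
stops [430.9, 201.1] 0.67 [689.6 306.8  32. ] [688.  309.4  28.6]
straps [336.0, 240.4] 0.68 [635.2 -12.5  33. ] [637.9 -14.9  38.1]
tab [273.9, 225.7] 0.56 [ 507.2 -133.2   58. ] [ 513.5 -136.5   67.4]
keeper_mouth [310.5, 240.5] 0.75 [593.6 -70.1  33. ] [601.2 -75.5  46.2]
keeper_mouth [305.4, 285.2] 0.52 [ 699.6 -162.9   33. ] [ 688.1 -155.1    8.3]
bolt_tip [321.1, 251.3] 0.68 [639.8 -67.7  33. ] [629.2 -59.5  12.9]
bolt_knob [341.3, 235.5] 0.61 [650.   -7.7  69. ] [646.7  -4.7  62.9]
bolt_knob [221.2, 312.7] 0.18 [ 658.3 -378.6   69. ] [ 655.4 -378.    63.6]
tray [285.7, 258.6] 
[... 280 characters left out ...]
tops [375.0, 157.0] 0.77 [ 692.6 -151.1   32. ] [ 700.3 -154.1    8.3]
straps [327.5, 171.2] 0.96 [638.6   3.1  33. ] [637.3   3.1  37.3]
tab [369.7, 209.0] 0.95 [ 513.5 -132.5   58. ] [ 511.2 -131.1   69.8]
keeper_mouth [346.1, 188.2] 0.69 [583.9 -58.6  33. ] [589.7 -59.9   9. ]
bolt_tip [342.8, 168.6] 0.59 [649.1 -46.4  33. ] [646.3 -46.   42.6]
bolt_knob [327.6, 167.9] 0.5 [639.2   3.4  69. ] [635.3   3.5  82.2]
tray [369.7, 190.6] 0.8 [ 584.6 -137.6    8. ] [ 583.2 -136.9   13.5]
tray [437.0, 183.5] 0.28 [ 616.4 -359.2    8. ] [ 602.7 -344.6   60.1]
dock [371.1, 177.3] 0.84 [ 632.  -142.7    0. ] [ 624.3 -139.4   28.3]
dock [465.6, 232.0] 0.4 [ 459.8 -450.     0. ] [ 456.9 -443.2   19.8]
```

```bash
ls
```

```text
h.py
pics
```

```bash
python3 - <<'E'
import cv2
a=cv2.imread("pics/top0.png")[110:260,270:470]; cv2.imwrite("pics/top0c.png",cv2.resize(a,None,fx=4,fy=4,interpolation=2))
a=cv2.imread("pics/scene0.png")[170:330,230:430]; cv2.imwrite("pics/scene0c.png",cv2.resize(a,None,fx=3.7,fy=3.7,interpolation=2))
E
```

```text
(no output)
```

View pics/top0c.png

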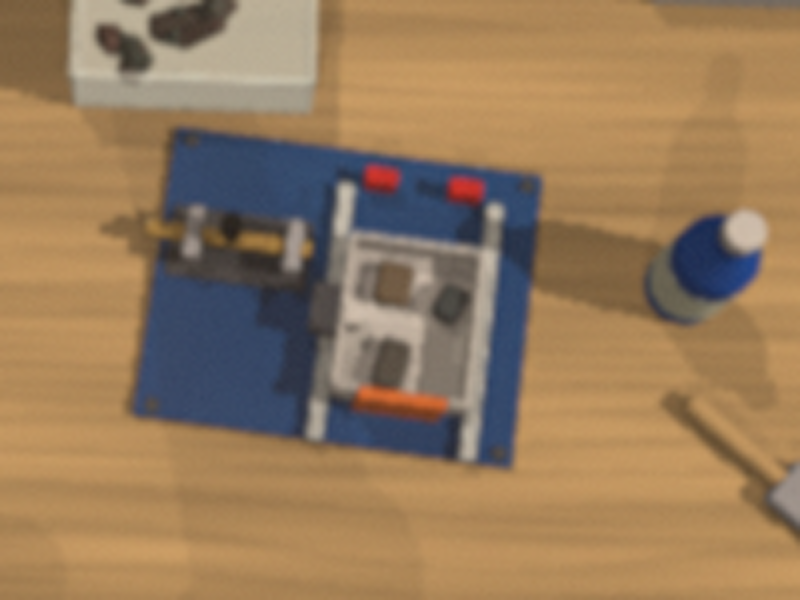

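View pics/scene0c.png

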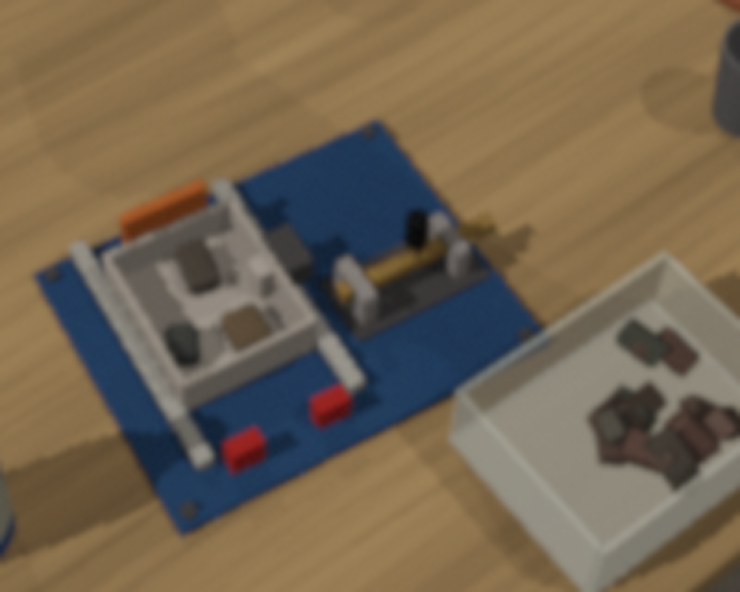

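Top crop: dock corners at crop (175,128), (541,176), (512,467), (135,413); tray well short of the red stops (382,178)/(466,188), orange tab at (400,402), knob at (232,226). The scene crop agrees: corners (36,275), (185,533), (380,122).

```bash
cat >> h.py <<'E'
def fit(D,W):
    D=np.array(D,float);W=np.array(W)[:,:2];d=D-D.mean(0);w=W-W.mean(0)
    th=np.arctan2((d[:,0]*w[:,1]-d[:,1]*w[:,0]).sum(),(d*w).sum())
    R=np.array([[np.cos(th),-np.sin(th)],[np.sin(th),np.cos(th)]]);o=W.mean(0)-R@D.mean(0)
    return th,R,o,W-(D@R.T+o)
E
python3 - <<'E'
from h import *
np.set_printoptions(precision=2,suppress=True)
for n,c,D in (("top",[(270+a/4,110+b/4) for a,b in[(175,128),(541,176),(512,467),(135,413)]],[(100,210),(100,-100),(-150,-100),(-150,210)]),
 ("scene",[(230+a/3.7,170+b/3.7) for a,b in[(36,275),(185,533),(380,122)]],[(-150,-100),(100,-100),(-150,210)])):
    p=grab_frame(n); th,R,o,e=fit(D,[px2w(p,x,8) for x in c]); print(n,th,o,e.tolist())
    for k,z in (("tab",58),("bolt_knob",69),("stops",32),("straps",33),("bolt_tip",33),("keeper_mouth",33),("tray",8)):
        r=landmark_of(p,k)
        if r: print(k,r[0]["confidence"],(px2w(p,r[0]["at"],z)[:2]-o)@R)
    # tab blobs, red, orange, by colour and height
    hsv=cv2.cvtColor(p["pixels"],cv2.COLOR_RGB2HSV)
    for nm,z in (("tab",70),("bolt_knob",80)):
        m=masks_of(p,nm)
        if m:
            print(nm,m[0]["confidence"],m[0]["pixels"].sum(),m[0]["at"])
            v,u=np.nonzero(m[0]["pixels"])
            P=np.array([px2w(p,(a,b),None,0) for a,b in zip(u,v) if p["range_z"][b,a]>0]); P=P[(P[:,2]>z-4)]
            if len(P): print(" top pts",len(P),(P[:,:2].mean(0)-o)@R,P[:,:2].mean(0),P[:,2].mean())
s=sense();print(s["ft_force"],s["t"], s["orientation"])
E
```

```text
top -0.10284340710053809 [ 626.77 -146.68] [[-1.9505373429526571, 0.2751567821749674], [-1.4653491074346903, 1.1167298668988792], [0.8317858039627026, 0.8658316373920627], [2.584100646424986, -2.257718286465959]]
tab 0.85 [-116.22    6.06]
bolt_knob 0.76 [ -1.1  150.84]
stops 0.67 [61.63 11.1 ]
straps 0.75 [ -7.58 141.77]
bolt_tip 0.68 [ 5.62 88.42]
keeper_mouth 0.66 [-25.94  83.83]
tray 0.81 [-39.29   5.47]
tab 0.67 1273 [372.3, 191.8]
 top pts 71 [-117.55    2.75] [ 510.13 -131.88] 70.86964781099937
bolt_knob 0.45 180 [325.4, 171.2]
 top pts 31 [ -0.65 151.14] [641.64   3.73] 84.62697575803756
scene -0.10985728546342285 [ 631.09 -146.27] [[1.1400134735633856, 0.14049315364076165], [-2.483941045516758, 2.2701672354405105], [1.3439275719533725, -2.4106603890812153]]
tab 0.86 [-117.1   -13.28]
bolt_knob 0.83 [  0.79 141.63]
stops 0.74 [68.45 -2.9 ]
straps 0.67 [-286.48  502.92]
bolt_tip 0.52 [-1.28 83.93]
keeper_mouth 0.7 [-53.16  76.87]
tray 0.64 [-55.88  -2.32]
tab 0.7 1951 [285.7, 249.2]
 top pts 85 [-122.48   -1.79] [ 509.15 -134.63] 69.71354160871697
bolt_knob 0.74 208 [342.1, 236.5]
 top pts 28 [ -3.18 146.07] [643.94  -0.73] 83.52195301960361
[-0.04 -1.17 -0.56] 1.9 [ 0.17  0.98  0.   -0.  ]
```

```bash
cat >> h.py <<'E'
from scipy.spatial.transform import Rotation as Ro
TH=-0.106;O=np.array([629.,-146.5]);RD=np.array([[np.cos(TH),-np.sin(TH)],[np.sin(TH),np.cos(TH)]])
def st(goal=None):
    s=sense();M=Ro.from_quat(s["orientation"]).as_matrix()
    d=(s["ee_pos"][:2]-O)@RD
    print("t",round(s["t"],2),"tcp",s["ee_pos"].round(1),"dock",d.round(1),"F",s["ft_force"].round(1),"Fdock",(s["ft_force"][:2]@RD).round(1),"w",round(s["width"],1))
    print("toolx in dock deg",np.degrees(np.arctan2(*(M[:2,0]@RD)[::-1])).round(1),"tooly",np.degrees(np.arctan2(*(M[:2,1]@RD)[::-1])).round(1),"q",s["joint_pos"].round(2))
    for g in goal or []: print(" shift",g,(M.T@(np.array(g)-s["ee_pos"])).round(1))
E
python3 - <<'E'
from h import *
st([(500,250,231),(475,-129,231),(*(O+RD@[-155,0]),110)])
E
```

```text
t 1.9 tcp [231.3 634.1 231.3] dock [-478.   734.2] F [-0.  -1.2 -0.6] Fdock [ 0.1 -1.2] w 85.4
toolx in dock deg 166.0 tooly 76.0 q [-1.3   0.58  0.02  1.44 -0.02  1.13 -0.06]
 shift (500, 250, 231) [-3.840e+02 -2.688e+02  3.000e-01]
 shift (475, -129, 231) [-4.905e+02 -6.334e+02  3.000e-01]
 shift (np.float64(474.86997495561104), np.float64(-130.10075063254317), 110) [-490.7 -634.5  121.3]
```

Request:
jog_arm([
  {"tx": -384,"ty": -269,"tz": 0,"spin": -14},
  {"tx": -384,"ty": -269,"tz": 0,"spin": -14},
  {"tx": -384,"ty": -269,"tz": 0,"spin": -14},
  {"tx": -384,"ty": -269,"tz": 0,"spin": -14},
  {"tx": -384,"ty": -269,"tz": 0,"spin": -14},
], jaw=0)

```text
t: 2.4
ee_pos: [375.5, 427.5, 231.5]
orientation: [0.053, 0.999, 0.0, 0.0]
ft_force: [1.8, -0.5, -0.1]
width: 12.1
grip_force: 0.0
```

```bash
python3 - <<'E'
from h import *
st([(500,250,231),(475,-129,231)])
E
```

```text
t 2.4 tcp [375.5 427.5 231.5] dock [-312.8  543.9] F [ 1.8 -0.5 -0.1] Fdock [ 1.9 -0.3] w 12.1
toolx in dock deg -180.0 tooly 90.0 q [-0.92  0.42 -0.02  1.72  0.01  1.    0.52]
 shift (500, 250, 231) [-142.5 -163.4    0.5]
 shift (475, -129, 231) [-1.575e+02 -5.429e+02  3.000e-01]
```

Request:
jog_arm([
  {"tx": -142,"ty": -163,"tz": 0,"spin": 0},
  {"tx": -142,"ty": -163,"tz": 0,"spin": 0},
  {"tx": -142,"ty": -163,"tz": 0,"spin": 0},
  {"tx": -142,"ty": -163,"tz": 0,"spin": 0},
  {"tx": -142,"ty": -163,"tz": 0,"spin": 0},
])

```text
t: 2.9
ee_pos: [501.8, 246.2, 231.6]
orientation: [0.056, 0.998, -0.001, 0.001]
ft_force: [-0.0, 0.2, 0.3]
width: 0.1
grip_force: 0.0
```

Request:
jog_arm([
  {"tx": -16,"ty": -380,"tz": 60,"spin": 0},
  {"tx": -16,"ty": -380,"tz": 60,"spin": 0},
  {"tx": -16,"ty": -380,"tz": 60,"spin": 0},
  {"tx": -16,"ty": -380,"tz": 60,"spin": 0},
  {"tx": -16,"ty": -380,"tz": 60,"spin": 0},
])

```text
t: 3.4
ee_pos: [482.7, 3.9, 192.4]
orientation: [0.053, 0.999, 0.0, 0.0]
ft_force: [1.8, -0.2, -0.2]
width: -0.1
grip_force: 0.0
```

```bash
python3 - <<'E'
from h import *
st([(475,-130,130)])
E
```

```text
t 3.4 tcp [482.7   3.9 192.4] dock [-161.4  134.1] F [ 1.8 -0.2 -0.2] Fdock [1.8 0. ] w -0.1
toolx in dock deg -180.0 tooly 90.0 q [-0.15  0.34  0.06  1.99 -0.03  0.82  1.39]
 shift (475, -130, 130) [  -6.4 -134.    62.4]
```

Request:
jog_arm([
  {"tx": -4,"ty": -134,"tz": 62,"spin": 0},
  {"tx": -4,"ty": -134,"tz": 62,"spin": 0},
  {"tx": -4,"ty": -134,"tz": 62,"spin": 0},
  {"tx": -4,"ty": -134,"tz": 62,"spin": 0},
  {"tx": -4,"ty": -134,"tz": 62,"spin": 0},
])

```text
t: 3.9
ee_pos: [472.4, -129.0, 130.0]
orientation: [0.054, 0.999, 0.0, -0.0]
ft_force: [-0.6, 0.7, -0.6]
width: 0.3
grip_force: 0.0
```

```bash
python3 - <<'E'
from h import *
st()
p=grab_frame("top");save(p,"top1.png")
a=cv2.imread("pics/top1.png")[110:260,270:470]; cv2.imwrite("pics/top1c.png",cv2.resize(a,None,fx=4,fy=4,interpolation=2))
p=grab_frame("wrist");save(p,"wrist1.png")
E
```

```text
t 3.9 tcp [ 472.4 -129.   130. ] dock [-157.6    0.8] F [-0.6  0.7 -0.6] Fdock [-0.6  0.7] w 0.3
toolx in dock deg 179.9 tooly 89.9 q [ 0.12  0.44  0.07  2.05 -0.05  0.66  1.69]
```

View pics/wrist1.png

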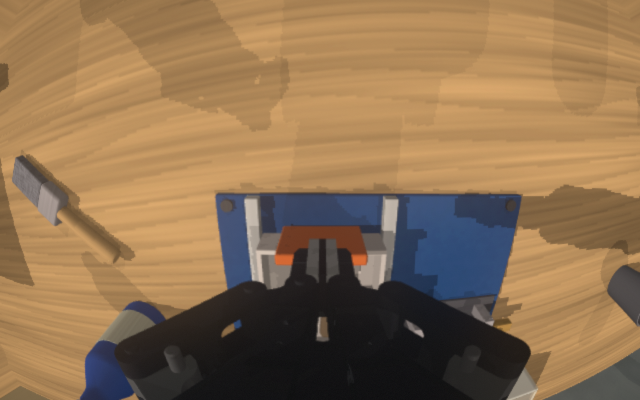

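The wrist view shows the shut fingers centred on the orange tab (275–367, 226–262). I'll check the tab's position by projecting through the fisheye.

```bash
cat >> h.py <<'E'
def wproj(p,X):
    K,R,t=map(np.array,(p["intrinsics"],p["R"],p["t"]));c=R@np.array(X,float)+t
    r=np.hypot(*c[:2]);a=np.arctan2(r,c[2]);return np.array([K[0,0]*a*c[0]/r+K[0,2],K[1,1]*a*c[1]/r+K[1,2]])
def wray(p,uv,z):
    K,R,t=map(np.array,(p["intrinsics"],p["R"],p["t"]));x=(uv[0]-K[0,2])/K[0,0];y=(uv[1]-K[1,2])/K[1,1]
    a=np.hypot(x,y);d=R.T@np.array([np.sin(a)*x/a,np.sin(a)*y/a,np.cos(a)]);c=-R.T@t;return (c+d*(z-c[2])/d[2])
E
python3 - <<'E'
from h import *
p=grab_frame("wrist");s=sense()
print("tcp px",wproj(p,s["ee_pos"]),"cam",-np.array(p["R"]).T@p["t"])
for nm,uv,z in [("tabNL",(362,226),70),("tabNR",(281,226),70),("tabFL",(368,262),70),("cornNL",(521,195),8),("cornNR",(216,193),8)]:
    X=wray(p,uv,z);print(nm,X.round(1),((X[:2]-O)@RD).round(1))
E
```

```text
tcp px [319.93336903 254.27126452] cam [ 399.1628245  -117.94896936  272.19857635]
tabNL [486.2 -98.3  70. ] [-147.1   32.9]
tabNR [ 480.2 -155.5   70. ] [-147.   -24.7]
tabFL [516.1 -95.3  70. ] [-117.7   39. ]
cornNL [500.1  79.6   8. ] [-152.1  211.2]
cornNR [ 467.  -223.5    8. ] [-152.9  -93.7]
```

Request:
jog_arm([
  {"tx": 0,"ty": 2,"tz": 40},
  {"tx": 0,"ty": 2,"tz": 75},
  {"tx": 0,"ty": 2,"tz": 100},
  {"tx": 0,"ty": 2,"tz": 108},
  {"tx": 0,"ty": 2,"tz": 108},
])

```text
schema error: expected keys tx, ty, tz, spin
```

Request:
jog_arm([
  {"tx": -2},
  {"tx": -5},
  {"tx": -8},
  {"tx": -10},
  {"tx": -12},
])

```text
schema error: expected keys tx, ty, tz, spin
```

```bash
python3 - <<'E'
from h import *
st()
E
```

```text
t 4.05 tcp [ 473.5 -126.6  130.8] dock [-156.8    3.3] F [-0.6  0.4  0.3] Fdock [-0.6  0.4] w 0.2
toolx in dock deg -179.9 tooly 90.1 q [ 0.12  0.43  0.07  2.05 -0.05  0.66  1.69]
```

Request:
jog_arm([
  {"tx": 0,"ty": 0,"tz": 40,"spin": 0},
  {"tx": 0,"ty": 0,"tz": 75,"spin": 0},
  {"tx": 0,"ty": 0,"tz": 100,"spin": 0},
  {"tx": 0,"ty": 0,"tz": 109,"spin": 0},
  {"tx": 0,"ty": 0,"tz": 109,"spin": 0},
])

```text
t: 4.55
ee_pos: [472.7, -126.9, 20.9]
orientation: [0.052, 0.999, 0.0, -0.001]
ft_force: [-0.4, -0.6, 0.1]
width: 0.0
grip_force: 0.0
```

Request:
jog_arm([
  {"tx": -2,"ty": 0,"tz": 0,"spin": 0},
  {"tx": -5,"ty": 0,"tz": 0,"spin": 0},
  {"tx": -8,"ty": 0,"tz": 0,"spin": 0},
  {"tx": -10,"ty": 0,"tz": 0,"spin": 0},
  {"tx": -12,"ty": 0,"tz": 0,"spin": 0},
])

```text
t: 5.05
ee_pos: [485.2, -129.3, 21.7]
orientation: [0.053, 0.999, -0.0, 0.0]
ft_force: [-0.0, 0.1, 0.6]
width: 0.1
grip_force: 0.0
```

```bash
python3 - <<'E'
from h import *
st()
E
```

```text
t 5.05 tcp [ 485.2 -129.3   21.7] dock [-144.8    1.9] F [-0.   0.1  0.6] Fdock [-0.   0.1] w 0.1
toolx in dock deg -180.0 tooly 90.0 q [ 0.14  0.63  0.04  2.11 -0.07  0.4   1.7 ]
```

Request:
jog_arm([
  {"tx": -2,"ty": 0,"tz": 0,"spin": 0},
  {"tx": -4,"ty": 0,"tz": 0,"spin": 0},
  {"tx": -6,"ty": 0,"tz": 0,"spin": 0},
  {"tx": -8,"ty": 0,"tz": 0,"spin": 0},
  {"tx": -10,"ty": 0,"tz": 0,"spin": 0},
])

```text
t: 5.55
ee_pos: [493.7, -130.3, 21.1]
orientation: [0.053, 0.999, 0.0, -0.001]
ft_force: [-3.1, 0.7, 1.1]
width: 0.1
grip_force: 0.0
```

Request:
jog_arm([
  {"tx": -2,"ty": 0,"tz": 0,"spin": 0},
  {"tx": -4,"ty": 0,"tz": 0,"spin": 0},
  {"tx": -6,"ty": 0,"tz": 0,"spin": 0},
  {"tx": -8,"ty": 0,"tz": 0,"spin": 0},
  {"tx": -10,"ty": 0,"tz": 0,"spin": 0},
])

```text
t: 6.05
ee_pos: [504.8, -131.3, 21.3]
orientation: [0.053, 0.999, -0.0, -0.0]
ft_force: [-1.6, 0.2, -1.2]
width: -0.3
grip_force: 0.0
```

Request:
jog_arm([
  {"tx": -2,"ty": 0,"tz": 0,"spin": 0},
  {"tx": -4,"ty": 0,"tz": 0,"spin": 0},
  {"tx": -6,"ty": 0,"tz": 0,"spin": 0},
  {"tx": -8,"ty": 0,"tz": 0,"spin": 0},
  {"tx": -10,"ty": 0,"tz": 0,"spin": 0},
])

```text
t: 6.55
ee_pos: [514.7, -132.4, 21.3]
orientation: [0.053, 0.999, -0.0, -0.0]
ft_force: [-1.4, 0.0, -0.5]
width: 0.2
grip_force: 0.0
```

```bash
python3 - <<'E'
from h import *
st()
p=grab_frame("top");save(p,"top2.png")
a=cv2.imread("pics/top2.png")[110:260,270:470]; cv2.imwrite("pics/top2c.png",cv2.resize(a,None,fx=4,fy=4,interpolation=2))
E
```

```text
t 6.55 tcp [ 514.7 -132.4   21.3] dock [-115.1    1.9] F [-1.4  0.  -0.5] Fdock [-1.4 -0.1] w 0.2
toolx in dock deg -180.0 tooly 90.0 q [ 0.13  0.65  0.05  2.03 -0.07  0.46  1.7 ]
```

View pics/top2c.png

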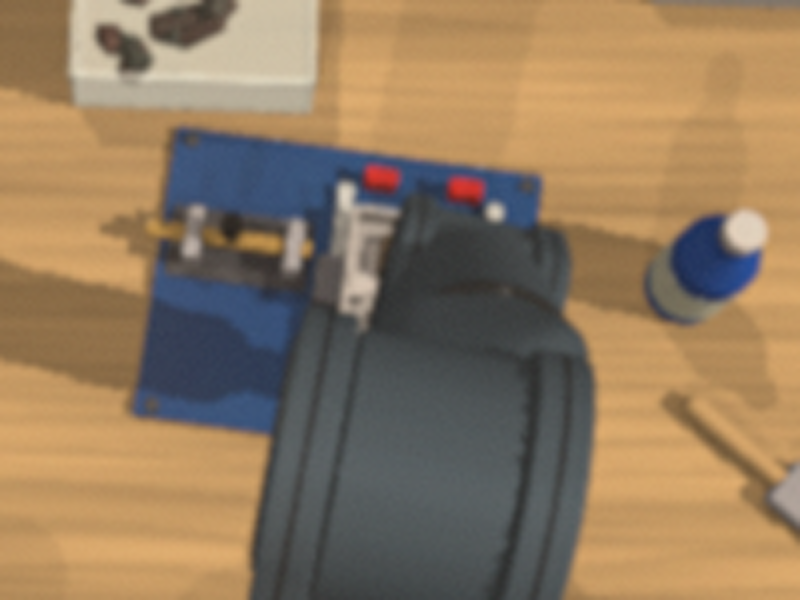

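The tray's far wall has moved up to about row 207 of the crop, with the stops' faces near 190, so roughly 20–28 mm remain. Friction is about 1.5–3 N.

Request:
jog_arm([
  {"tx": -2,"ty": 0,"tz": 0,"spin": 0},
  {"tx": -4,"ty": 0,"tz": 0,"spin": 0},
  {"tx": -6,"ty": 0,"tz": 0,"spin": 0},
  {"tx": -8,"ty": 0,"tz": 0,"spin": 0},
  {"tx": -10,"ty": 0,"tz": 0,"spin": 0},
])

```text
t: 7.1
ee_pos: [524.5, -133.5, 21.3]
orientation: [0.053, 0.999, 0.0, -0.0]
ft_force: [-3.7, -0.0, 1.8]
width: -0.0
grip_force: 0.0
```

Request:
jog_arm([
  {"tx": -1,"ty": 0,"tz": 0,"spin": 0},
  {"tx": -2,"ty": 0,"tz": 0,"spin": 0},
  {"tx": -3,"ty": 0,"tz": 0,"spin": 0},
  {"tx": -4,"ty": 0,"tz": 0,"spin": 0},
  {"tx": -5,"ty": 0,"tz": 0,"spin": 0},
])

```text
t: 7.6
ee_pos: [529.6, -134.0, 21.4]
orientation: [0.053, 0.999, -0.0, 0.0]
ft_force: [-3.2, 0.3, 2.0]
width: 0.4
grip_force: 0.0
```

Request:
jog_arm([
  {"tx": -1,"ty": 0,"tz": 0,"spin": 0},
  {"tx": -2,"ty": 0,"tz": 0,"spin": 0},
  {"tx": -3,"ty": 0,"tz": 0,"spin": 0},
])

```text
t: 7.9
ee_pos: [532.5, -134.3, 21.3]
orientation: [0.053, 0.999, -0.0, -0.0]
ft_force: [-3.6, 1.5, 1.2]
width: 0.4
grip_force: 0.0
```

Request:
jog_arm([
  {"tx": -1,"ty": 0,"tz": 0,"spin": 0},
  {"tx": -2,"ty": 0,"tz": 0,"spin": 0},
  {"tx": -3,"ty": 0,"tz": 0,"spin": 0},
])

```text
t: 8.2
ee_pos: [535.5, -134.6, 21.3]
orientation: [0.053, 0.999, -0.0, -0.0]
ft_force: [-4.0, 0.1, 2.0]
width: -0.3
grip_force: 0.0
```

Request:
jog_arm([
  {"tx": -0.5,"ty": 0,"tz": 0,"spin": 0},
  {"tx": -1,"ty": 0,"tz": 0,"spin": 0},
  {"tx": -1.5,"ty": 0,"tz": 0,"spin": 0},
])

```text
t: 8.5
ee_pos: [536.9, -134.7, 21.3]
orientation: [0.053, 0.999, 0.0, -0.0]
ft_force: [-3.4, 0.2, 1.7]
width: 0.3
grip_force: 0.0
```

Request:
jog_arm([
  {"tx": -0.5,"ty": 0,"tz": 0,"spin": 0},
  {"tx": -1,"ty": 0,"tz": 0,"spin": 0},
  {"tx": -1.5,"ty": 0,"tz": 0,"spin": 0},
])

```text
t: 8.8
ee_pos: [538.5, -134.9, 21.3]
orientation: [0.053, 0.999, -0.0, -0.0]
ft_force: [-4.9, 0.2, 1.5]
width: 0.1
grip_force: 0.0
```

Request:
jog_arm([
  {"tx": -0.5,"ty": 0,"tz": 0,"spin": 0},
  {"tx": -1,"ty": 0,"tz": 0,"spin": 0},
])

```text
t: 9.0
ee_pos: [538.7, -134.9, 21.2]
orientation: [0.053, 0.999, 0.0, -0.001]
ft_force: [-7.0, 0.6, 3.6]
width: 0.1
grip_force: 0.0
```

Request:
jog_arm([
  {"tx": -0.5,"ty": 0,"tz": 0,"spin": 0},
  {"tx": -1,"ty": 0,"tz": 0,"spin": 0},
])

```text
t: 9.2
ee_pos: [538.7, -134.9, 21.1]
orientation: [0.053, 0.999, 0.0, -0.002]
ft_force: [-8.4, 2.2, 3.4]
width: 0.2
grip_force: 0.0
```

Request:
jog_arm([
  {"tx": -0.5,"ty": 0,"tz": 0,"spin": 0},
  {"tx": -1,"ty": 0,"tz": 0,"spin": 0},
  {"tx": -1,"ty": 0,"tz": 0,"spin": 0},
])

```text
t: 9.5
ee_pos: [538.7, -134.8, 20.9]
orientation: [0.053, 0.999, 0.0, -0.003]
ft_force: [-10.9, 2.0, 4.6]
width: -0.2
grip_force: 0.0
```

```bash
python3 - <<'E'
from h import *
st()
p=grab_frame("scene");save(p,"scene3.png")
a=cv2.imread("pics/scene3.png")[190:320,230:390]; cv2.imwrite("pics/scene3c.png",cv2.resize(a,None,fx=4.6,fy=4.6,interpolation=2))
E
```

```text
t 9.5 tcp [ 538.7 -134.8   20.9] dock [-91.1   2. ] F [-10.9   2.    4.6] Fdock [-11.    0.9] w -0.2
toolx in dock deg -180.0 tooly 90.0 q [ 0.13  0.68  0.05  1.97 -0.07  0.5   1.69]
```

View pics/scene3c.png

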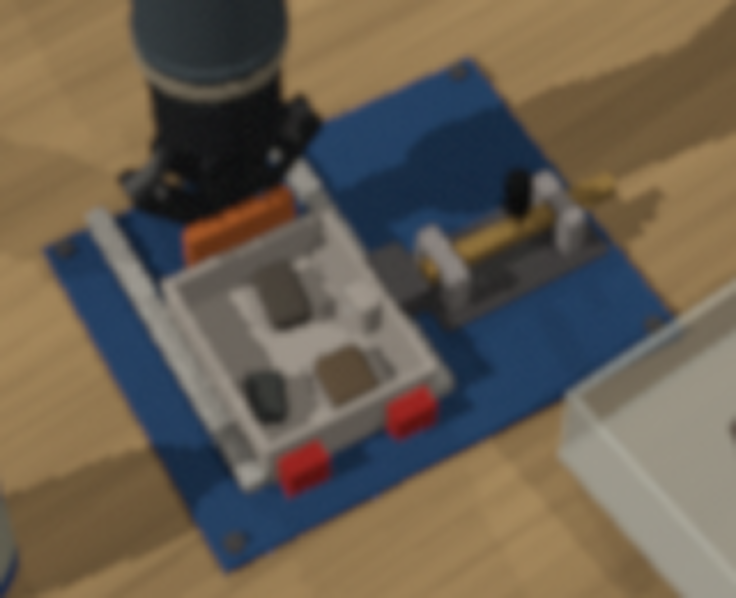

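The tray is home: its far wall touches both red stops (crop 303,468 and 412,412). The bolt tip (427,267) stands just at the keeper, still outside it. I'll back off and lift.

Request:
jog_arm([
  {"tx": 1.5,"ty": 0,"tz": 0,"spin": 0},
  {"tx": 3,"ty": 0,"tz": 0,"spin": 0},
  {"tx": 6,"ty": 0,"tz": 0,"spin": 0},
  {"tx": 12,"ty": 0,"tz": 0,"spin": 0},
  {"tx": 20,"ty": 0,"tz": 0,"spin": 0},
])

```text
t: 10.05
ee_pos: [521.7, -133.2, 21.5]
orientation: [0.053, 0.999, -0.0, 0.001]
ft_force: [0.2, -0.2, -0.6]
width: -0.0
grip_force: 0.0
```

Request:
jog_arm([
  {"tx": 0,"ty": 0,"tz": -50,"spin": 0},
  {"tx": 0,"ty": 0,"tz": -100,"spin": 0},
  {"tx": 0,"ty": 0,"tz": -140,"spin": 0},
  {"tx": 0,"ty": 0,"tz": -140,"spin": 0},
])

```text
t: 10.45
ee_pos: [524.0, -133.9, 166.7]
orientation: [0.053, 0.999, -0.001, 0.005]
ft_force: [-0.0, -0.1, -0.1]
width: -0.1
grip_force: 0.0
```

```bash
python3 - <<'E'
from h import *
for n in ("top","scene"):
    p=grab_frame(n)
    m=masks_of(p,"bolt_knob")
    for mm in m[:1]:
            v,u=np.nonzero(mm["pixels"])
            P=np.array([px2w(p,(a,b),None,0) for a,b in zip(u,v) if p["range_z"][b,a]>0]); P=P[(P[:,2]>78)]
            print(mm["confidence"],len(P),P.mean(0),np.ptp(P,0) if len(P) else 0)
    for l in landmark_of(p,"bolt_knob")[:1]: print(n,l["confidence"],px2w(p,l["at"],69))
st([(645,35,160)])
E
```

```text
0.46 13 [638.73127604   4.58932491  84.73830273] [ 8.49054104 12.77577348  9.12228329]
top 0.73 [636.94996566  10.93930257  69.        ]
0.85 35 [642.15588743   0.96297438  84.95827408] [18.66278023 16.16581482 11.55939514]
scene 0.63 [6.45972477e+02 4.09546775e-01 6.90000000e+01]
t 10.75 tcp [ 520.6 -132.9  160. ] dock [-109.2    2. ] F [-0.1  1.1 -0.6] Fdock [-0.3  1.1] w 0.1
toolx in dock deg -180.0 tooly 90.0 q [ 0.11  0.45  0.08  1.9  -0.05  0.8   1.68]
 shift (645, 35, 160) [-106.   180.1   -0.2]
```

Request:
jog_arm([
  {"tx": -106,"ty": 182,"tz": 0,"spin": 90},
  {"tx": -106,"ty": 182,"tz": 0,"spin": 90},
  {"tx": -106,"ty": 182,"tz": 0,"spin": 90},
  {"tx": -106,"ty": 182,"tz": 0,"spin": 90},
  {"tx": -106,"ty": 182,"tz": 0,"spin": 90},
])

```text
t: 11.25
ee_pos: [648.0, 44.3, 159.1]
orientation: [0.414, 0.91, 0.001, -0.001]
ft_force: [-0.0, 0.3, -0.3]
width: 0.2
grip_force: 0.0
```

```bash
python3 - <<'E'
from h import *
st([(645,37,160)])
E
```

```text
t 11.25 tcp [648.   44.3 159.1] dock [ -1.2 191.7] F [-0.   0.3 -0.3] Fdock [-0.1  0.3] w 0.2
toolx in dock deg 137.1 tooly 47.1 q [-0.31  0.62  0.29  1.61 -0.21  0.95  0.77]
 shift (645, 37, 160) [-3.5 -7.1 -0.9]
```

Request:
jog_arm([
  {"tx": 0,"ty": 0,"tz": 0,"spin": 47},
  {"tx": 0,"ty": 0,"tz": 0,"spin": 47},
  {"tx": 0,"ty": 0,"tz": 0,"spin": 47},
  {"tx": 0,"ty": 0,"tz": 0,"spin": 47},
  {"tx": 0,"ty": 0,"tz": 0,"spin": 47},
])

```text
t: 11.75
ee_pos: [645.5, 36.7, 159.8]
orientation: [0.721, 0.692, -0.001, -0.001]
ft_force: [0.6, 0.6, -0.6]
width: -0.1
grip_force: 0.0
```

```bash
python3 - <<'E'
from h import *
st([(645,37,60)])
p=grab_frame("wrist");save(p,"wrist4.png")
for l in landmark_of(p,"bolt_knob")[:2]: 
    X=wray(p,l["at"],69);print(l["confidence"],l["at"],X,(X[:2]-O)@RD)
print(wproj(p,(641,3,85)),wproj(p,sense()["ee_pos"]))
E
```

```text
t 11.75 tcp [645.5  36.7 159.8] dock [ -3.  183.9] F [ 0.6  0.6 -0.6] Fdock [0.5 0.6] w -0.1
toolx in dock deg 93.7 tooly 3.7 q [-0.43  0.65  0.51  1.62 -0.37  0.97  0.17]
 shift (645, 37, 60) [ 0.4 -0.3 99.8]
0.94 [317.7, 234.9] [641.55122684   8.6438      69.        ] [ -3.9336836  155.60095792]
[317.01013636 249.87606897] [320.28186681 256.99252064]
```

View pics/wrist4.png

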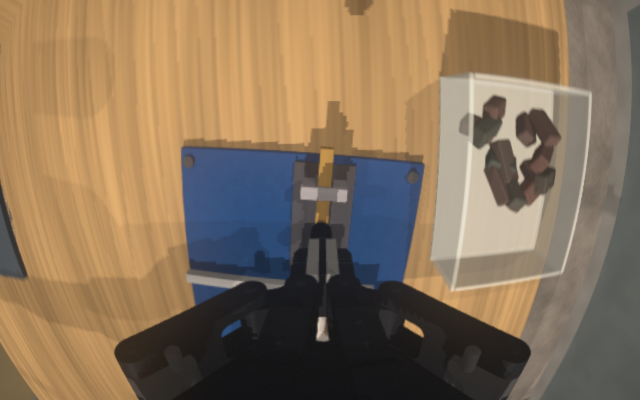

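The wrist view shows the knob at (320,229), on the fingers' line and ahead of them (−y). I'll descend behind it with a few extra mm of clearance.

Request:
jog_arm([
  {"tx": 6,"ty": -2,"tz": 30,"spin": 4},
  {"tx": 6,"ty": -2,"tz": 65,"spin": 4},
  {"tx": 6,"ty": -2,"tz": 90,"spin": 4},
  {"tx": 6,"ty": -2,"tz": 99,"spin": 4},
  {"tx": 6,"ty": -2,"tz": 99,"spin": 4},
])

```text
t: 12.35
ee_pos: [643.4, 42.6, 60.9]
orientation: [0.742, 0.67, -0.001, -0.001]
ft_force: [-0.3, 0.1, -0.5]
width: -0.2
grip_force: 0.0
```

Request:
jog_arm([
  {"tx": -1,"ty": 0,"tz": 0,"spin": 0},
  {"tx": -2,"ty": 0,"tz": 0,"spin": 0},
  {"tx": -3,"ty": 0,"tz": 0,"spin": 0},
])

```text
t: 12.65
ee_pos: [644.7, 39.6, 63.6]
orientation: [0.743, 0.669, 0.001, 0.001]
ft_force: [-0.1, 0.4, 0.2]
width: -0.3
grip_force: 0.0
```

```bash
python3 - <<'E'
from h import *
st()
E
```

```text
t 12.65 tcp [644.7  39.6  63.6] dock [ -4.1 186.7] F [-0.1  0.4  0.2] Fdock [-0.1  0.3] w -0.3
toolx in dock deg 90.1 tooly 0.1 q [-0.4   0.76  0.46  1.71 -0.45  0.78  0.17]
```

Request:
jog_arm([
  {"tx": -1,"ty": 0,"tz": 1,"spin": 0},
  {"tx": -2,"ty": 0,"tz": 2,"spin": 0},
  {"tx": -3,"ty": 0,"tz": 2,"spin": 0},
  {"tx": -4,"ty": 0,"tz": 2,"spin": 0},
  {"tx": -5,"ty": 0,"tz": 2,"spin": 0},
])

```text
t: 13.15
ee_pos: [643.5, 34.7, 60.3]
orientation: [0.743, 0.669, -0.0, 0.0]
ft_force: [-0.7, 1.2, -1.1]
width: -0.2
grip_force: 0.0
```

Request:
jog_arm([
  {"tx": -1,"ty": 0,"tz": 0,"spin": 0},
  {"tx": -2,"ty": 0,"tz": 0,"spin": 0},
  {"tx": -3,"ty": 0,"tz": 0,"spin": 0},
  {"tx": -4,"ty": 0,"tz": 0,"spin": 0},
  {"tx": -5,"ty": 0,"tz": 0,"spin": 0},
])

```text
t: 13.65
ee_pos: [642.9, 29.7, 60.3]
orientation: [0.743, 0.669, -0.0, 0.0]
ft_force: [-0.5, 0.7, -0.9]
width: -0.0
grip_force: 0.0
```

Request:
jog_arm([
  {"tx": -1,"ty": 0,"tz": 0,"spin": 0},
  {"tx": -2,"ty": 0,"tz": 0,"spin": 0},
  {"tx": -3,"ty": 0,"tz": 0,"spin": 0},
  {"tx": -4,"ty": 0,"tz": 0,"spin": 0},
])

```text
t: 14.05
ee_pos: [642.5, 25.8, 60.4]
orientation: [0.743, 0.669, -0.0, 0.0]
ft_force: [-0.6, 0.3, 0.1]
width: 0.4
grip_force: 0.0
```

Request:
jog_arm([
  {"tx": -1,"ty": 0,"tz": 0,"spin": 0},
  {"tx": -2,"ty": 0,"tz": 0,"spin": 0},
  {"tx": -3,"ty": 0,"tz": 0,"spin": 0},
])

```text
t: 14.35
ee_pos: [642.3, 23.9, 60.3]
orientation: [0.743, 0.669, 0.0, -0.0]
ft_force: [-0.4, 4.2, 1.4]
width: -0.3
grip_force: 1.8
```

Request:
jog_arm([
  {"tx": -1,"ty": 0,"tz": 0,"spin": 0},
  {"tx": -2,"ty": 0,"tz": 0,"spin": 0},
  {"tx": -3,"ty": 0,"tz": 0,"spin": 0},
])

```text
t: 14.65
ee_pos: [641.9, 20.2, 60.3]
orientation: [0.743, 0.669, 0.0, -0.0]
ft_force: [-0.1, 3.5, 0.2]
width: -0.2
grip_force: 1.8
```

Request:
jog_arm([
  {"tx": -1,"ty": 0,"tz": 0,"spin": 0},
  {"tx": -2,"ty": 0,"tz": 0,"spin": 0},
  {"tx": -3,"ty": 0,"tz": 0,"spin": 0},
])

```text
t: 14.95
ee_pos: [641.6, 16.8, 60.3]
orientation: [0.743, 0.669, -0.0, -0.0]
ft_force: [0.1, 3.4, 0.6]
width: -0.2
grip_force: 1.8
```

Request:
jog_arm([
  {"tx": -1,"ty": 0,"tz": 0,"spin": 0},
  {"tx": -2,"ty": 0,"tz": 0,"spin": 0},
  {"tx": -3,"ty": 0,"tz": 0,"spin": 0},
])

```text
t: 15.25
ee_pos: [641.3, 13.8, 60.3]
orientation: [0.743, 0.669, -0.0, -0.0]
ft_force: [0.3, 4.4, 0.2]
width: -0.2
grip_force: 1.8
```

Request:
jog_arm([
  {"tx": -1,"ty": 0,"tz": 0,"spin": 0},
  {"tx": -2,"ty": 0,"tz": 0,"spin": 0},
  {"tx": -3,"ty": 0,"tz": 0,"spin": 0},
])

```text
t: 15.55
ee_pos: [640.9, 10.9, 60.3]
orientation: [0.743, 0.669, -0.0, -0.0]
ft_force: [0.2, 3.9, 0.0]
width: 0.2
grip_force: 1.8
```

Request:
jog_arm([
  {"tx": -0.7,"ty": 0,"tz": 0,"spin": 0},
  {"tx": -1.4,"ty": 0,"tz": 0,"spin": 0},
  {"tx": -2,"ty": 0,"tz": 0,"spin": 0},
])

```text
t: 15.85
ee_pos: [640.7, 8.9, 60.3]
orientation: [0.743, 0.669, -0.0, -0.0]
ft_force: [-0.1, 3.7, 0.1]
width: -0.7
grip_force: 1.8
```

Request:
jog_arm([
  {"tx": -0.7,"ty": 0,"tz": 0,"spin": 0},
  {"tx": -1.4,"ty": 0,"tz": 0,"spin": 0},
  {"tx": -2,"ty": 0,"tz": 0,"spin": 0},
])

```text
t: 16.15
ee_pos: [640.5, 6.9, 60.3]
orientation: [0.743, 0.669, -0.0, -0.0]
ft_force: [-0.5, 3.2, 0.6]
width: -0.2
grip_force: 1.8
```

Request:
jog_arm([
  {"tx": -0.7,"ty": 0,"tz": 0,"spin": 0},
  {"tx": -1.4,"ty": 0,"tz": 0,"spin": 0},
])

```text
t: 16.35
ee_pos: [640.3, 5.5, 60.3]
orientation: [0.743, 0.669, -0.0, -0.0]
ft_force: [-0.6, 3.8, 0.7]
width: -0.2
grip_force: 1.8
```

Request:
jog_arm([
  {"tx": -0.7,"ty": 0,"tz": 0,"spin": 0},
  {"tx": -1.4,"ty": 0,"tz": 0,"spin": 0},
])

```text
t: 16.55
ee_pos: [640.2, 4.1, 60.3]
orientation: [0.743, 0.669, -0.0, -0.0]
ft_force: [0.1, 3.0, 1.1]
width: 0.2
grip_force: 1.8
```

Request:
jog_arm([
  {"tx": -0.7,"ty": 0,"tz": 0,"spin": 0},
  {"tx": -1.4,"ty": 0,"tz": 0,"spin": 0},
])

```text
t: 16.75
ee_pos: [640.1, 2.7, 60.3]
orientation: [0.743, 0.669, -0.0, -0.0]
ft_force: [-1.4, 3.2, -0.1]
width: -0.1
grip_force: 1.8
```

Request:
jog_arm([
  {"tx": -0.7,"ty": 0,"tz": 0,"spin": 0},
  {"tx": -1.4,"ty": 0,"tz": 0,"spin": 0},
])

```text
t: 16.95
ee_pos: [639.9, 1.3, 60.3]
orientation: [0.743, 0.669, -0.0, -0.0]
ft_force: [-0.1, 4.3, 0.3]
width: -0.3
grip_force: 1.8
```

Request:
jog_arm([
  {"tx": -0.7,"ty": 0,"tz": 0,"spin": 0},
  {"tx": -1.4,"ty": 0,"tz": 0,"spin": 0},
])

```text
t: 17.15
ee_pos: [639.7, -0.1, 60.3]
orientation: [0.743, 0.669, -0.0, -0.0]
ft_force: [-1.1, 3.2, -0.3]
width: -0.2
grip_force: 1.8
```

Request:
jog_arm([
  {"tx": -0.7,"ty": 0,"tz": 0,"spin": 0},
  {"tx": -1.4,"ty": 0,"tz": 0,"spin": 0},
])

```text
t: 17.35
ee_pos: [639.6, -1.4, 60.3]
orientation: [0.743, 0.669, -0.0, -0.0]
ft_force: [0.0, 4.1, -0.0]
width: 0.1
grip_force: 1.8
```

Request:
jog_arm([
  {"tx": -0.7,"ty": 0,"tz": 0,"spin": 0},
  {"tx": -1.4,"ty": 0,"tz": 0,"spin": 0},
])

```text
t: 17.55
ee_pos: [639.5, -2.8, 60.3]
orientation: [0.743, 0.669, -0.0, -0.0]
ft_force: [-0.5, 3.9, 1.6]
width: 0.0
grip_force: 1.8
```

Request:
jog_arm([
  {"tx": -0.7,"ty": 0,"tz": 0,"spin": 0},
  {"tx": -1.4,"ty": 0,"tz": 0,"spin": 0},
])

```text
t: 17.75
ee_pos: [639.3, -4.2, 60.4]
orientation: [0.743, 0.669, -0.0, -0.0]
ft_force: [-1.4, 6.8, 1.1]
width: 0.2
grip_force: 3.2
```

Request:
jog_arm([
  {"tx": -0.7,"ty": 0,"tz": 0,"spin": 0},
  {"tx": -1.4,"ty": 0,"tz": 0,"spin": 0},
])

```text
t: 17.95
ee_pos: [639.3, -4.6, 60.3]
orientation: [0.743, 0.669, 0.0, -0.0]
ft_force: [-1.1, 5.3, 1.2]
width: -0.1
grip_force: 3.1
```

Request:
jog_arm([
  {"tx": -0.5,"ty": 0,"tz": 0,"spin": 0},
  {"tx": -1,"ty": 0,"tz": 0,"spin": 0},
])

```text
t: 18.15
ee_pos: [639.2, -5.5, 60.3]
orientation: [0.743, 0.67, 0.0, -0.001]
ft_force: [-0.5, 8.6, 1.7]
width: 0.0
grip_force: 3.9
```

Request:
jog_arm([
  {"tx": -0.5,"ty": 0,"tz": 0,"spin": 0},
  {"tx": -1,"ty": 0,"tz": 0,"spin": 0},
])

```text
t: 18.35
ee_pos: [639.2, -5.5, 60.3]
orientation: [0.743, 0.67, 0.001, -0.001]
ft_force: [-0.0, 10.0, 2.8]
width: 0.1
grip_force: 4.9
```

Request:
jog_arm([
  {"tx": -0.4,"ty": 0,"tz": 0,"spin": 0},
  {"tx": -0.8,"ty": 0,"tz": 0,"spin": 0},
  {"tx": -0.8,"ty": 0,"tz": 0,"spin": 0},
  {"tx": -0.8,"ty": 0,"tz": 0,"spin": 0},
])

```text
t: 18.75
ee_pos: [639.2, -5.5, 60.3]
orientation: [0.742, 0.67, 0.001, -0.001]
ft_force: [-0.8, 10.4, 2.4]
width: 0.0
grip_force: 5.3
```

Request:
jog_arm([
  {"tx": -0.3,"ty": 0,"tz": 0,"spin": 0},
  {"tx": -0.6,"ty": 0,"tz": 0,"spin": 0},
  {"tx": -0.6,"ty": 0,"tz": 0,"spin": 0},
  {"tx": -0.6,"ty": 0,"tz": 0,"spin": 0},
])

```text
t: 19.15
ee_pos: [639.2, -5.6, 60.4]
orientation: [0.742, 0.67, 0.001, -0.001]
ft_force: [-1.0, 13.3, 2.2]
width: 0.2
grip_force: 6.0
```

Request:
jog_arm([
  {"tx": 1,"ty": 0,"tz": 0,"spin": 0},
  {"tx": 2,"ty": 0,"tz": 0,"spin": 0},
  {"tx": 4,"ty": 0,"tz": 0,"spin": 0},
  {"tx": 8,"ty": 0,"tz": 0,"spin": 0},
  {"tx": 16,"ty": 0,"tz": 0,"spin": 0},
])

```text
t: 19.65
ee_pos: [640.8, 5.5, 60.5]
orientation: [0.744, 0.668, -0.0, 0.001]
ft_force: [-0.5, 0.3, 0.2]
width: 0.1
grip_force: 0.0
```

Request:
jog_arm([
  {"tx": 0,"ty": 0,"tz": -30,"spin": 0},
  {"tx": 0,"ty": 0,"tz": -70,"spin": 0},
  {"tx": 0,"ty": 0,"tz": -120,"spin": 0},
  {"tx": 0,"ty": 0,"tz": -150,"spin": 0},
  {"tx": 0,"ty": 0,"tz": -150,"spin": 0},
])

```text
t: 20.15
ee_pos: [643.1, 6.3, 215.4]
orientation: [0.743, 0.669, 0.003, 0.003]
ft_force: [0.1, -0.9, -1.6]
width: 0.3
grip_force: 0.0
```

```bash
python3 - <<'E'
from h import *
st()
p=grab_frame("scene");save(p,"scene5.png")
a=cv2.imread("pics/scene5.png")[190:320,230:390]; cv2.imwrite("pics/scene5c.png",cv2.resize(a,None,fx=4.6,fy=4.6,interpolation=2))
E
```

```text
t 20.15 tcp [643.1   6.3 215.4] dock [ -2.2 153.5] F [ 0.1 -0.9 -1.6] Fdock [ 0.2 -0.9] w 0.3
toolx in dock deg 90.1 tooly 0.1 q [-0.41  0.59  0.55  1.57 -0.34  1.07  0.13]
```

View pics/scene5c.png

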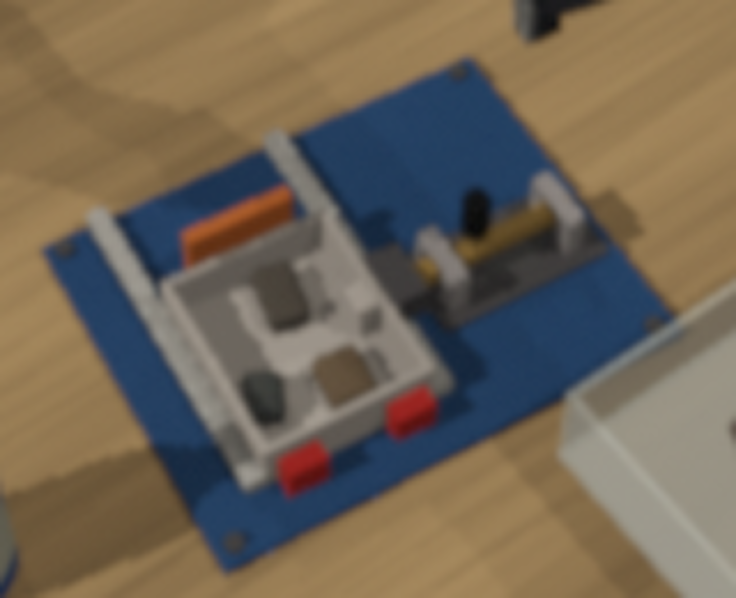

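The tray is still against the stops, the bolt is in the keeper with the knob now at (475,212), the stones are in the tray and the gripper is clear. Handing in.

```bash
python3 -c "
from cell import *
print(close_job())"
```

```text
the job is handed in; nothing more can be done
None
```

The job is handed in, with no verdict returned. The tray is home on the red stops, the bolt bottomed on the packing at about 13 N of total push before release, the stones are in the tray, and the gripper is clear.

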